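Press the balance disc on a bead spinner

TASK

A self-adhesive balance disc has just been stuck on the bead spinner's deck and its adhesive has to grab, but the wound bobbin is in the way: slide the bobbin straight up off the spinner's spindle and stand it flat, near the middle of the trinket plate. Then take the spring-tipped press pen out of its stand, set its tip on the middle of the disc with the pen upright, and press gently until the sprung tip is about half way in (never driven hard against its stop). Finish while still holding the pen there with that light push - do not let go or lift off - and leave the tin and the clip where they are.

Things in the scene. Friction and masses are not known exactly. Their poses are not given: they have to be found in the camera images.
- spinner: Bead spinner, fixed, deck braked. Origin: on its axis at table level, z up. White deck: top at 45 mm, radius 80 mm; rim radius 85 mm, top 51 mm. On the axis a grey shoulder (radius 14 mm, top 50 mm) and a steel spindle 10 mm thick, its round end at 96 mm. Brake lever outside the rim at -x, up to 104 mm from the axis, 48 mm high. The disc lies 27 mm from the axis along +x.
- disc_top (a point): Centre of the upper face of the dark steel balance disc: 20 mm across, 2 mm thick, stuck flat on the spinner's deck (fixed), face 47 mm above the table, 27 mm from the spindle axis. Until the bobbin is taken off, the bobbin covers the disc's middle, 3 mm above it.
- bobbin: Bobbin of copper wire, a ring 58 mm across and 36 mm high with a 16 mm hole along its axis z; 80 to 170 g. Origin: centre of its underside. It starts on the spinner's shoulder (underside 50 mm above the table) with the spindle through it; the spindle stands 10 mm out of its top. Flanges and winding are nearly flush, so it is gripped across its diameter, in any direction.
- plate: Round ceramic trinket plate, cobalt glaze, 170 mm across and 16 mm high, about 0.4 kg, loose on the table. Origin: centre of its underside, z up.
- plate_in (a point): Centre of the plate's flat inner floor (about 90 mm across, 5 mm above the table), where the bobbin is to stand.
- stand: Wooden pen stand, fixed, 70 x 70 mm, top at 75 mm, with one upright through hole 20 mm across in its 20 mm thick top. Origin: centre of its underside. The pen hangs in the hole.
- pen: Press pen, 70 g, upright in the stand, round about its axis z (z up, to the handle). Origin: on the axis at the underside of its collar, which rests on the stand's top (75 mm up). Collar 30 mm across, 0 to 6 mm; black handle 20 mm across, 6 to 66 mm above the origin; below, a barrel 16 mm across, 28 mm long, then the sprung tip, ending 58 mm below the origin when fully out.
- pen_tip (a point): Centre of the end face of the pen's sprung tip, a 10 mm rubber foot.
- plunger (a joint): Spring travel of the pen's tip: 0 fully out, 0.016 m fully pushed in (stop). The spring pushes back with about 0.9 N at the start of travel and 0.3 N more for each mm (3.3 N half way, 5.7 N at the stop).
- tin: Bystander: round aluminium tin, 62 mm across, 22 mm high. Origin: centre of its underside.
- clip: Bystander: steel bead board clip about 50 x 20 x 20 mm. Origin: underside.
Not all that is in view belongs to the job. Of the things that look like the bobbin, the smaller one is meant. Several things look just like the stand: the one meant starts farthest to the robot's right.

How it is judged:
By the outcome, as a careful person would: the job done as asked, in the order asked, and still so for the second after the job is handed in, while the arm keeps its last pose, push and grip.
It also fails if it takes over 51 s, if anything falls off the work surface, if the arm or the gripper's body presses on something with over 40 N, if the wrist force passes 120 N, or if a joint passes its speed limit or range.

ROBOT

A 6-joint arm with a two-finger parallel gripper is mounted at the origin on the work surface. World frame = base frame: x ahead of the robot, y to its left, z up, the work surface at z = 0. Lengths are in m, angles in rad, forces in N, time in s.
With the tool pointing down it reaches from about 0.35 to 0.775 m from the base axis. Payload 7.3 kg.
Tool frame: the origin (TCP) lies on the centre line of the jaws, within the pads' length; the fingertips stand 14 mm ahead of it and the grasp point (between the pads) lies 5 mm behind it; z points along the fingers, y is the direction in which the jaws open and shut (so a half turn about z gives the same grasp; the last joint's range is limited). The gripper opens to 92 mm and grips with 3 to 60 N. Pads are 19 mm wide; open, the fingers measure 130 mm over their backs; the gripper's body (75 mm by 190 mm) begins 47 mm behind the grasp point.
Start: joints at [-1.255, 0.342, 1.524, -0, 1.275, -0.146], TCP at [0.234, -0.47, 0.241] pointing down, gripper open.
Joint ranges: [-2.53, 2.53], [-0.77, 2.02], [0.04, 2.7], [-1, 4.14], [0.28, 2.66], [-3.11, 3.11]. Speed limits (rad/s): [2.57, 2.57, 3.14, 3.14, 3.14, 3.14].

INTERFACE

Orientations are given as [roll, pitch, yaw] about the fixed x, y, z axes, in that order (R = Rz(yaw) Ry(pitch) Rx(roll)).
In Python, from cell import telemetry, cams, robot gives the robot as it stands.
- The arm moves only by the tool servo_tool, never from a script. Its argument "targets" is text: rows parted by semicolons, each of 4 numbers parted by spaces: the shift along the tool's x, y, z in mm, then the turn about the tool's z in rad. In form: x y z yaw; .... A call has 1 to 20 rows; each row shifts and turns the pose as measured when the row begins, along the tool's axes as they then stand; what a row does not reach is not made up. A row lasts 1/8 s, in which the tool goes at most 62.5 mm and 10.7 degrees, less where a joint would pass 70% of its speed; a pose out of reach is approached as far as the arm can. A call with a gripper value outside its range is refused whole. "hand" is the opening, from 0 (shut) to 1 (fully open), set as the call begins (left out, the last holds). The fingers move at their own pace and stop on an object; "squeeze" is the grip in N (left out, the last holds). Time passes only in rows, so rows that do not move let the fingers close. It gives the time, the measured TCP pose, the force and the opening at its end, in the units of the state.
- telemetry.observe(): the state, without advancing time (a new reading comes with each control period).
- cams.read_camera(name): name is "scene" or "top" or "wrist"; returns a dict with "color" (400x640x3 uint8, red, green, blue), "K" (3x3 intrinsics, pixels), "R" (3x3) and "t" (3): a world point X has camera coordinates R X + t. Camera axes: x right, y down, z forward; pixel columns grow to the right and rows downward; lengths in m; the calibration is good to about 2 mm. A picture is of the moment at which its call begins. There is no depth.
- robot.hand_in(): hands the job in, once; it reports no verdict.
Trained networks look in a picture, given as the dict that the camera call returned (one of the last four; its "shot" number tells which), for a name from the list of things; names that differ only in an ending like _2 or _b are one class to them, and where a whole thing is asked for, a point or a joint stands for the part that bears it (a point fixed in the world has none). Each returns a list of dicts, best first, with "score" (0 to 1); they miss things now and then, are a little off and sometimes report something else, mostly with a low value. They report only what shows in the picture. A call takes as long as a camera call. They do not tell look-alikes from the thing itself.
- cams.cut_out(picture, query): "region" (400x640 bool, what is visible of it) and "extent" ([centre column, centre row, width, height] in pixels, round what is visible of it).
The state is a dict: "time": time; "qpos": joint angles; "qvel": joint speeds; "joint_efforts": joint torques, N m; "tool_pos": TCP position; "tool_rot": TCP orientation; "contact_force": force on the tool from outside, world axes, zero at the start; "torque": the same for the moment, N m; "opening": finger opening in m.
Only numpy, scipy, OpenCV 4.12 (cv2) and the standard library are available. Lean on these libraries where they do the work, as an engineer would, in place of code of your own. Each camera call takes 0.05 s, during which the arm holds its last target.

## Working session

There is one attempt and no reset: what is moved stays moved. The work goes in short steps, Python scripts to look and compute and a tool call to move; the robot and the scene stay as the last step left them, time stands still between calls to the robot, and variables do not carry over. Pictures are saved under pics/ and viewed, and the job is handed in when it is done.

Besides the shell and the picture viewer there is one more tool, called after ">>>" as name(argument=value, ...), one argument or row to a line, values as JSON. servo_tool: Moves the arm, as the interface text tells. Its arguments: {"type":"object","properties":{"targets":{"type":"string"},"hand":{"type":"number"},"squeeze":{"type":"number"}},"required":["targets"]}

```bash
mkdir -p pics; ls; python3 - <<'E'
from cell import telemetry,cams,robot
import cv2
for n in ["scene","top","wrist"]:
    p=cams.read_camera(n); cv2.imwrite(f"pics/{n}0.png",p["color"][:,:,::-1])
    print(n,p["K"].tolist(),p["R"].round(3).tolist(),p["t"])
s=telemetry.observe(); print(s)
E
```

```text
pics
scene [[412.6519591522609, 0.0, 314.25156012386674], [0.0, 412.6519591522609, 199.21962087966847], [0.0, 0.0, 1.0]] [[0.857, 0.515, 0.001], [0.312, -0.518, -0.797], [-0.41, 0.683, -0.604]] [-0.45290307 -0.11069214  1.23784651]
top [[430.72813418510725, 0.0, 317.9247352997679], [0.0, 430.72813418510725, 199.2535557463868], [0.0, 0.0, 1.0]] [[0.018, -0.999, -0.028], [-0.994, -0.015, -0.109], [0.109, 0.03, -0.994]] [0.00338105 0.50883635 0.9453314 ]
wrist [[293.7167169876637, 0.0, 320.9872490602134], [0.0, 293.7167169876637, 194.81864028402774], [0.0, 0.0, 1.0]] [[0.446, -0.895, -0.003], [-0.858, -0.429, 0.282], [-0.253, -0.123, -0.96]] [-0.52412271 -0.03625988  0.39033057]
{'time': 0.15, 'qpos': array([-1.25500664e+00,  3.42556655e-01,  1.52475825e+00, -7.73088310e-06,
        1.27544489e+00, -1.46021382e-01]), 'qvel': array([-3.71429571e-05, -2.25113952e-03, -4.59268710e-03,  3.45929818e-04,
        1.23756545e-04,  7.87533737e-04]), 'joint_efforts': array([ 1.66232283e-03, -4.31470156e+01, -2.44352406e+01,  7.17997877e-02,
        5.37300040e-02, -9.46259843e-05]), 'tool_pos': array([ 0.23384255, -0.4697264 ,  0.24022148]), 'tool_rot': array([-3.14043686e+00, -1.62506733e-04,  4.61813230e-01]), 'contact_force': array([ 0.54749876, -0.10459144,  0.19861945]), 'torque': array([-0.00832948,  0.05402643, -0.02910266]), 'opening': 0.09174631612392246}
```

View pics/top0.png

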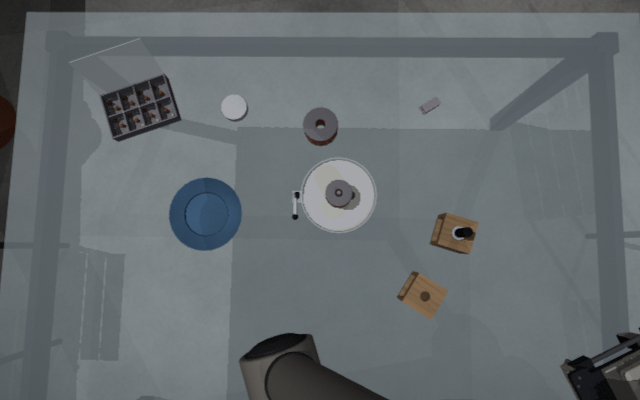

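View pics/scene0.png

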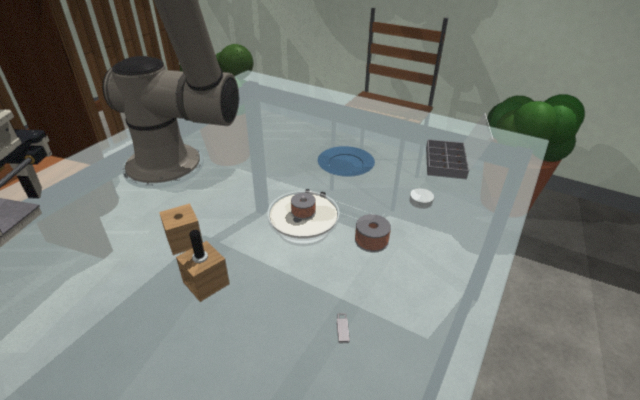

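View pics/wrist0.png

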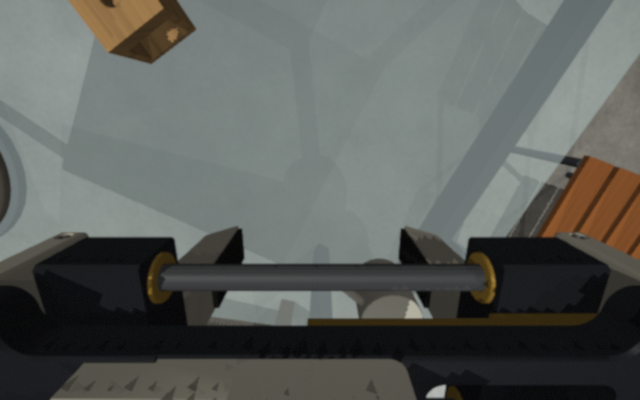

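```bash
cat > h.py <<'E'
import numpy as np,cv2
from cell import telemetry,cams,robot
def plane(p,uv,z):
    uv=np.atleast_2d(uv).astype(float); d=np.c_[uv,np.ones(len(uv))]@np.linalg.inv(p["K"]).T@p["R"]
    c=-p["R"].T@p["t"]; return c+d*((z-c[2])/d[:,2])[:,None]
def proj(p,X):
    c=np.atleast_2d(X)@p["R"].T+p["t"]; q=c@p["K"].T; return q[:,:2]/q[:,2:]
def crop(p,u0,v0,u1,v1,f,name): cv2.imwrite("pics/"+name,cv2.resize(p["color"][v0:v1,u0:u1,::-1],None,fx=f,fy=f,interpolation=cv2.INTER_CUBIC))
def tri(ps,uvs):
    A=[];b=[]
    for p,uv in zip(ps,uvs):
        c=-p["R"].T@p["t"]; d=p["R"].T@np.linalg.inv(p["K"])@np.array([*uv,1]); d/=np.linalg.norm(d); M=np.eye(3)-np.outer(d,d); A.append(M); b.append(M@c)
    return np.linalg.solve(sum(A),sum(b))
E
python3 - <<'E'
from h import *
ps={n:cams.read_camera(n) for n in ["scene","top"]}
for n in ps:
  print(n)
  for q in ["spinner","disc_top","bobbin","plate","stand","pen","tin","clip"]:
    for r in cams.cut_out(ps[n],q)[:4]:
        print(q,round(r["score"],2),np.round(r["extent"],1),r["region"].sum())
crop(ps["top"],270,90,500,330,3,"topc.png")
crop(ps["scene"],150,180,420,310,2.9,"scc.png")
E
```

```text
scene
spinner 0.62 [304.1 218.7  75.4  47.7] 2543
bobbin 0.89 [373.5 232.6  36.4  38.2] 1104
bobbin 0.62 [301.6 207.1  26.1  29.6] 563
plate 0.63 [344.2 162.2  55.8  34.3] 1309
stand 0.87 [179.5 231.1  39.4  48.4] 1247
stand 0.76 [201.9 271.6  57.   59.4] 1833
pen 0.55 [198.3 247.6  17.5  30.3] 377
tin 0.79 [421.1 197.9  25.1  20.1] 418
clip 0.69 [341.8 328.4  16.4  31.1] 323
top
spinner 0.71 [334.  193.6  84.   77.6] 4159
disc_top 0.64 [235.8 107.8  28.5  28.9] 568
disc_top 0.57 [453.7 233.2  49.4  41.7] 1184
bobbin 0.66 [320.2 129.6  35.6  36.5] 1038
bobbin 0.64 [338.  193.8  23.8  26.3] 553
plate 0.73 [203.8 214.1  65.3  70.1] 4058
stand 0.77 [453.4 234.2  48.4  42.9] 1227
stand 0.74 [420.6 296.3  51.1  49.2] 1336
tin 0.71 [235.8 107.5  27.6  27.6] 581
clip 0.62 [431.1 107.2  22.5  20.5] 219
```

View pics/topc.png

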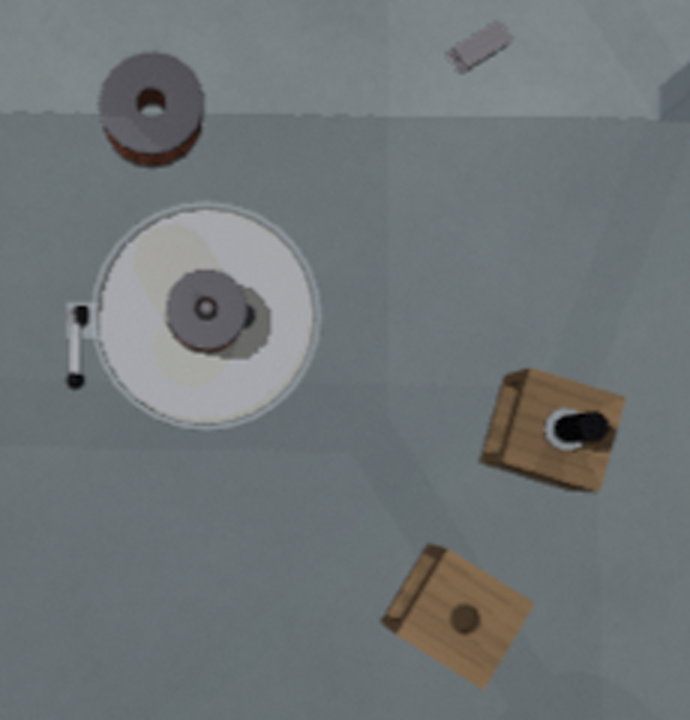

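View pics/scc.png

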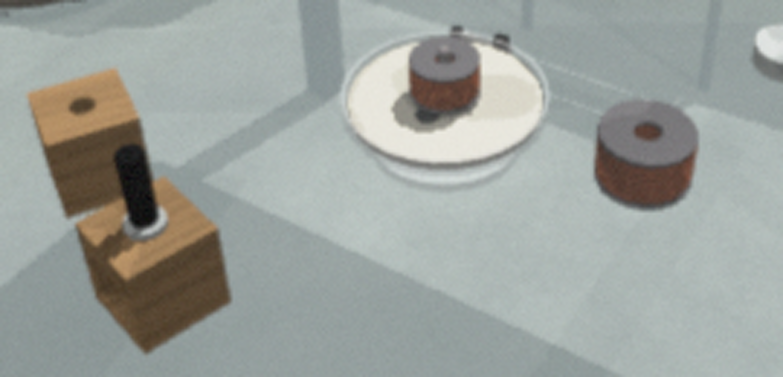

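```bash
python3 - <<'E'
from h import *
p=cams.read_camera("top"); s=cams.read_camera("scene")
def fit(p,mask,z):
    c=max(cv2.findContours(mask.astype(np.uint8),cv2.RETR_EXTERNAL,cv2.CHAIN_APPROX_NONE)[0],key=cv2.contourArea)
    X=plane(p,c[:,0,:],z)[:,:2]
    (cx,cy),r=cv2.minEnclosingCircle((X*1000).astype(np.float32))
    A=np.c_[2*X,np.ones(len(X))]; q=np.linalg.lstsq(A,(X**2).sum(1),rcond=None)[0]
    return q[:2].round(4),np.sqrt(q[2]+q[0]**2+q[1]**2).round(4),(cx,cy,r)
for n,pp in (("top",p),("scene",s)):
    i=pp["color"].astype(int); b=(i[...,2]-i[...,0]>45)
    lab=cv2.connectedComponentsWithStats(b.astype(np.uint8)); 
    k=[j for j in range(1,lab[0]) if lab[2][j,4]>300]
    for j in k: print(n,"plate rim z=.016",fit(pp,lab[1]==j,.016),lab[2][j])
for n,pp in (("top",p),("scene",s)):
    for r in cams.cut_out(pp,"plate")[:1]: print(n,"plate net",fit(pp,r["region"],.016))
print("spinner rim", plane(p,[339,195.3],.051))
print("spindle tip top",plane(p,[338.7,192.5],.096),"bob top",plane(p,[338.7,193],.086), "tri", tri([p,s],[(338.7,192.5),(150+445/2.9,180+52/2.9)]))
print("disc top",plane(p,[352.7,195.3],.047),"scene",plane(s,[150+427/2.9,180+115/2.9],.047))
print("collar",plane(p,[459,232.7],.081),"sc",plane(s,[150+146/2.9,180+219/2.9],.081))
print("handle",plane(p,[468,232],.141),"sc",plane(s,[150+130/2.9,180+151/2.9],.141))
print("hole decoy",plane(p,[270+465/3,90+619/3],.075))
print("brake",plane(p,[[270+81/3,90+315/3],[270+75/3,90+380/3],[270+97/3,90+320/3]],.048))
E
```

```text
top plate rim z=.016 (array([0.4723, 0.2677]), np.float64(0.0683), (474.5722351074219, 271.2666015625, 82.7628402709961)) [ 170  178   71   72 3513]
scene plate rim z=.016 (array([0.4734, 0.271 ]), np.float64(0.0789), (474.1599426269531, 269.76544189453125, 82.23992919921875)) [ 318  147   56   29 1228]
top plate net (array([0.4732, 0.2722]), np.float64(0.0828), (473.39617919921875, 272.4974365234375, 84.68382263183594))
scene plate net (array([0.4753, 0.2695]), np.float64(0.0821), (474.4165954589844, 269.3943786621094, 84.8275375366211))
spinner rim [[ 0.51563692 -0.03537798  0.051     ]]
spindle tip top [[ 0.51618619 -0.03381351  0.096     ]] bob top [[ 0.51637408 -0.03401046  0.086     ]] tri [ 0.51805185 -0.03321513  0.08902934]
disc top [[ 0.5165504  -0.06572485  0.047     ]] scene [[ 0.52081833 -0.06339423  0.047     ]]
collar [[ 0.43667634 -0.28727843  0.081     ]] sc [[ 0.43977914 -0.28745392  0.081     ]]
handle [[ 0.43613564 -0.2870584   0.141     ]] sc [[ 0.43811824 -0.28629179  0.141     ]]
hole decoy [[ 0.30342455 -0.21651269  0.075     ]]
brake [[0.51532259 0.05761997 0.048     ]
 [0.46713693 0.0609294  0.048     ]
 [0.5117743  0.04569537 0.048     ]]
```

>>> servo_tool(
  targets="20 -12 0 0;45 -27 0 0;50 -30 0 0;50 -30 0 0;50 -30 0 0;50 -30 0 0;50 -30 0 0;50 -30 0 0;30 -18 0 0;0 0 0 0",
  hand=0.85,
  squeeze=20,
)

```text
time: 2.5
tool_pos: [0.4889, -0.0596, 0.2417]
tool_rot: [3.142, -0.004, 0.464]
contact_force: [-0.6, 0.3, 0.6]
opening: 0.078
```

```bash
python3 - <<'E'
from h import *
p=cams.read_camera("wrist"); cv2.imwrite("pics/w1.png",p["color"][:,:,::-1])
print((-p["R"].T@p["t"]).round(3), p["R"].round(3).tolist())
st=telemetry.observe(); print(st["tool_pos"],st["tool_rot"])
print(proj(p,[[.516,-.034,.086],[.516,-.034,.096],[.517,-.0605,.047],st["tool_pos"]]).round(1))
E
```

```text
[ 0.556 -0.026  0.385] [[0.448, -0.894, -0.001], [-0.859, -0.43, 0.278], [-0.249, -0.123, -0.961]]
[ 0.48825628 -0.06058037  0.24166119] [-3.14158372 -0.00332274  0.46254755]
[[310.5 149.8]
 [310.2 151.1]
 [332.7 154.9]
 [322.  255.5]]
```

View pics/w1.png

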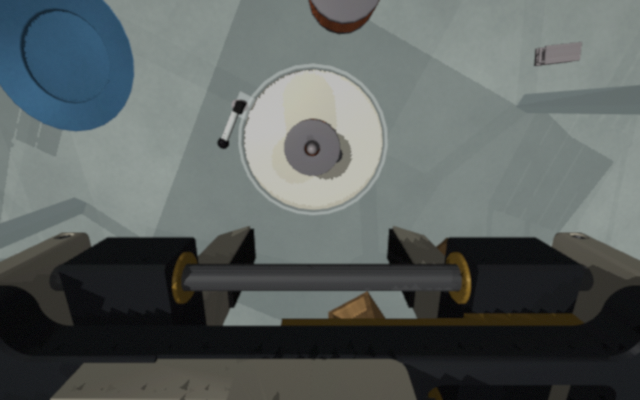

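>>> servo_tool(
  targets="20 -5 20 0;18 -5 30 0;0 0 30 0;0 0 20 0;0 0 0 0",
)

```text
time: 3.18
tool_pos: [0.5157, -0.0376, 0.1403]
tool_rot: [3.14, -0.003, 0.457]
contact_force: [-0.4, 0.4, -0.3]
opening: 0.0783
```

```bash
python3 - <<'E'
from h import *
st=telemetry.observe(); print(st["tool_pos"],st["tool_rot"])
d=np.array([.518,-.034,.071])-st["tool_pos"]; a=st["tool_rot"][2]
print(d[0]*np.cos(a)+d[1]*np.sin(a), d[0]*np.sin(a)-d[1]*np.cos(a), -d[2])
p=cams.read_camera("wrist"); cv2.imwrite("pics/w2.png",p["color"][:,:,::-1])
print(proj(p,[[.518,-.034,.086],[.518,-.034,.096],[.518,-.061,.047],st["tool_pos"]]).round(1))
E
```

```text
[ 0.51570433 -0.0375709   0.14034697] [ 3.13991112e+00 -2.84379125e-03  4.57299156e-01]
0.003636435134697023 -0.002190385763463547 0.06934697474984865
[[317.8 213.4]
 [317.6 218.4]
 [346.7 211. ]
 [320.8 253.9]]
```

View pics/w2.png

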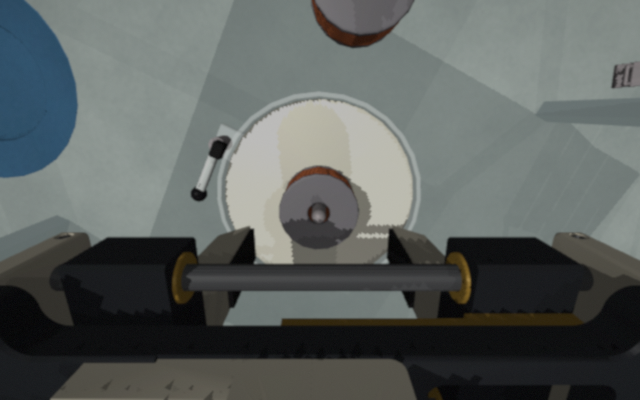

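>>> servo_tool(
  targets="4 -2 20 0;0 0 30 0;0 0 16 0;0 0 2 0;0 0 0 0",
)

```text
time: 3.85
tool_pos: [0.5227, -0.0375, 0.0788]
tool_rot: [3.131, -0.013, 0.454]
contact_force: [-0.2, -0.3, 0.5]
opening: 0.0782
```

>>> servo_tool(
  targets="-3 -5 4 0;0 0 3 0;0 0 0 0;0 0 0 0",
)

```text
time: 4.35
tool_pos: [0.5186, -0.0344, 0.0735]
tool_rot: [3.129, -0.016, 0.454]
contact_force: [-0.1, 1.2, -0.3]
opening: 0.0781
```

>>> servo_tool(
  targets="0 0 0 0;0 0 0 0;0 0 0 0;0 0 0 0;0 0 0 0",
  hand=0,
  squeeze=25,
)

```text
time: 4.97
tool_pos: [0.5187, -0.0343, 0.0735]
tool_rot: [3.129, -0.016, 0.454]
contact_force: [-0.0, 0.1, 0.1]
opening: 0.0564
```

>>> servo_tool(
  targets="0 0 -8 0;0 0 -12 0;0 0 -12 0;0 0 -12 0;0 0 -12 0;0 0 -12 0;0 0 -15 0;0 0 -15 0;0 0 -10 0;0 0 0 0",
)

```text
time: 6.22
tool_pos: [0.5163, -0.0338, 0.1899]
tool_rot: [3.128, -0.018, 0.454]
contact_force: [0.6, -0.1, -0.9]
opening: 0.0563
```

```bash
python3 - <<'E'
from h import *
st=telemetry.observe(); print(st["tool_pos"],st["tool_rot"])
p=cams.read_camera("wrist"); cv2.imwrite("pics/w3.png",p["color"][:,:,::-1])
p=cams.read_camera("scene"); crop(p,200,80,480,260,2.8,"s3.png")
d=np.array([.474,.271,.12])-st["tool_pos"]; a=st["tool_rot"][2]
print(d[0]*np.cos(a)+d[1]*np.sin(a), d[0]*np.sin(a)-d[1]*np.cos(a), -d[2])
E
```

```text
[ 0.51632111 -0.03383345  0.18988622] [ 3.12760154 -0.01768684  0.45368305]
0.09556222411787968 -0.2925446409679994 0.06988622391257426
```

View pics/w3.png

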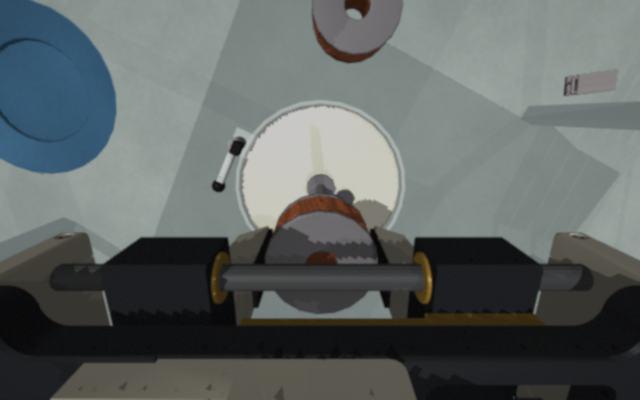

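View pics/s3.png

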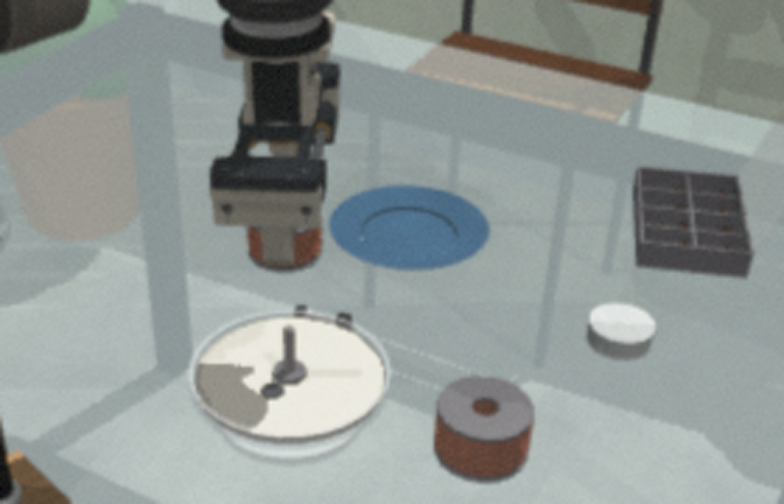

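>>> servo_tool(
  targets="4 -12 0 0;8 -25 0 0;11 -35 0 0;11 -35 0 0;11 -35 0 0;11 -35 0 0;11 -35 0 0;11 -35 0 0;9 -26 0 0;6 -16 0 0;0 0 0 0",
)

```text
time: 7.7
tool_pos: [0.465, 0.282, 0.1805]
tool_rot: [3.134, -0.004, 0.455]
contact_force: [0.1, -0.2, -1.3]
opening: 0.0562
```

```bash
python3 - <<'E'
from h import *
st=telemetry.observe(); print(st["tool_pos"],st["tool_rot"])
p=cams.read_camera("wrist"); cv2.imwrite("pics/w4.png",p["color"][:,:,::-1])
t=cams.read_camera("top"); crop(t,270,90,500,330,3,"topd.png")
s=cams.read_camera("scene"); crop(s,200,80,480,260,2.8,"s4.png")
i=p["color"].astype(int); b=(i[...,2]-i[...,0]>45); 
for n,q in (("w",p),("t",t)):
  for r in cams.cut_out(q,"plate")[:1]:
    c=max(cv2.findContours(r["region"].astype(np.uint8),0,cv2.CHAIN_APPROX_NONE)[0],key=cv2.contourArea)
    print(n,r["score"],cv2.minEnclosingCircle((plane(q,c[:,0],.016)[:,:2]*1000).astype(np.float32)))
d=np.array([.474,.271,.12])-st["tool_pos"]; a=st["tool_rot"][2]
print(d[0]*np.cos(a)+d[1]*np.sin(a), d[0]*np.sin(a)-d[1]*np.cos(a), -d[2])
E
```

```text
[0.46504757 0.28203459 0.18049119] [ 3.13444003 -0.00443688  0.45456357]
w 0.87 ((474.4532165527344, 271.1575622558594), 84.76615142822266)
t 0.57 ((473.1426696777344, 271.4171142578125), 83.93089294433594)
0.0031983785362199608 0.013844806343189693 0.0604911877264587
```

View pics/w4.png

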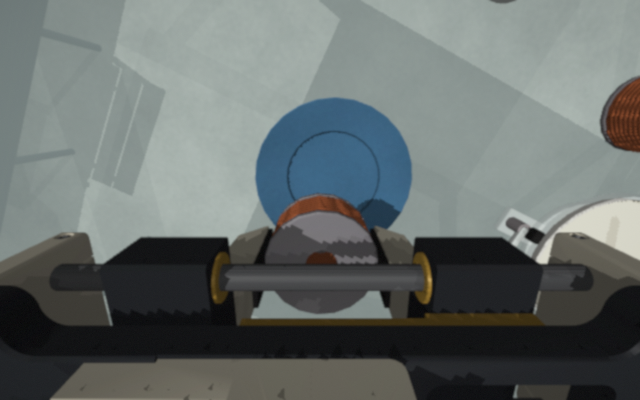

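View pics/topd.png

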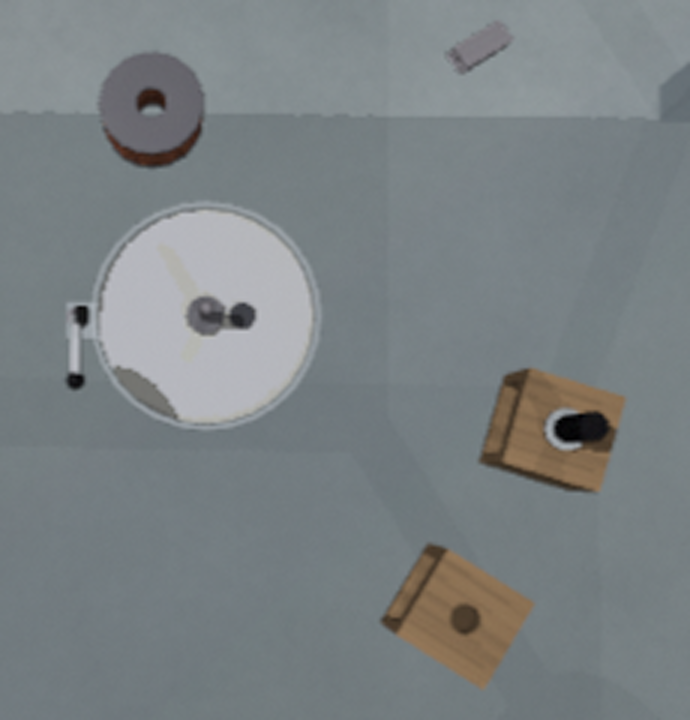

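View pics/s4.png

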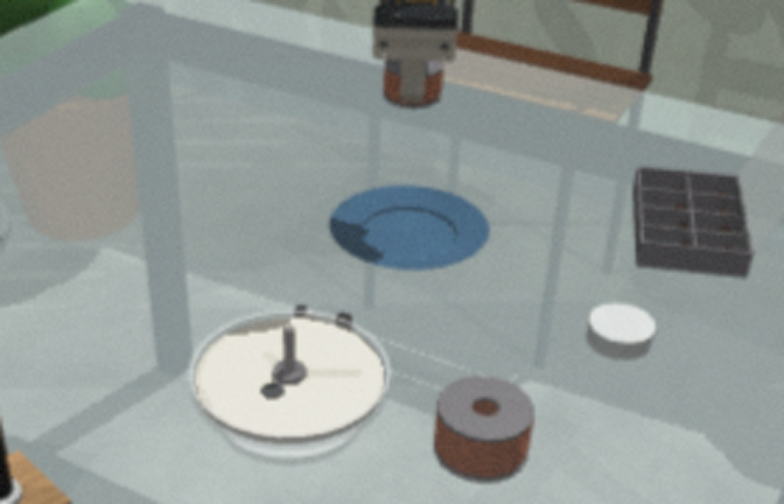

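>>> servo_tool(
  targets="1 5 10 0;1 5 20 0;1 4 25 0;0 0 25 0;0 0 25 0;0 0 20 0;0 0 8 0;0 0 0 0",
)

```text
time: 8.95
tool_pos: [0.4784, 0.2614, 0.0415]
tool_rot: [3.133, -0.005, 0.444]
contact_force: [0.1, -0.4, -1.3]
opening: 0.056
```

```bash
cat >> h.py <<'E'
def to(X):
    st=telemetry.observe(); print(st["time"],st["tool_pos"].round(4),st["tool_rot"].round(4),st["contact_force"].round(2))
    from scipy.spatial.transform import Rotation as Ro
    R=Ro.from_euler("xyz",st["tool_rot"]).as_matrix(); print("tool mm",((np.array(X)-st["tool_pos"])@R*1000).round(1))
E
python3 -c "
from h import *
to([.474,.271,.031])"
```

```text
8.95 [0.4784 0.2614 0.0415] [ 3.1332 -0.0046  0.4437] [ 0.1  -0.43 -1.33]
tool mm [  0.1 -10.7  10.4]
```

>>> servo_tool(
  targets="0 -4 0 0;0 -4 2 0;0 -2 2 0;0 0 2 0;0 0 0 0",
)

```text
time: 9.57
tool_pos: [0.4752, 0.2718, 0.0373]
tool_rot: [3.133, -0.009, 0.444]
contact_force: [0.0, 0.2, -1.9]
opening: 0.0561
```

```bash
python3 -c "
from h import *
to([.474,.271,.0285])
s=cams.read_camera('scene'); crop(s,280,110,420,200,5,'s5.png')"
```

```text
9.575 [0.4752 0.2718 0.0373] [ 3.1329 -0.0091  0.4441] [ 0.    0.25 -1.93]
tool mm [-1.5  0.1  8.8]
```

View pics/s5.png

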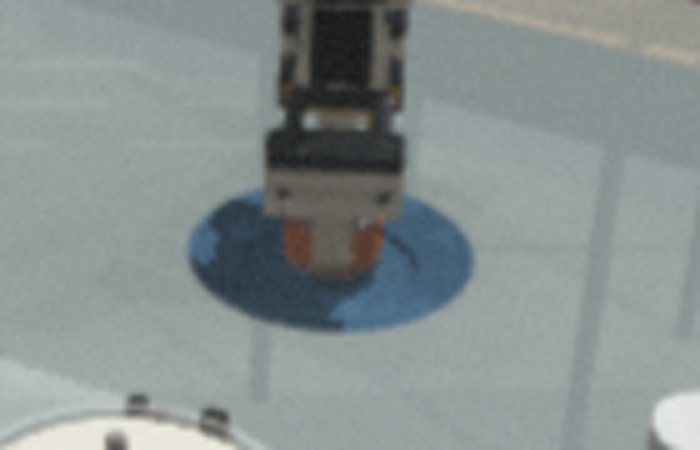

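Continue down gently to contact.

>>> servo_tool(
  targets="-1 0 2 0;0 0 2 0;0 0 2 0;0 0 0 0",
)

```text
time: 10.12
tool_pos: [0.4744, 0.2711, 0.0309]
tool_rot: [3.133, -0.009, 0.444]
contact_force: [1.1, -0.4, -1.7]
opening: 0.0564
```

>>> servo_tool(
  targets="0 0 1 0;0 0 1 0;0 0 0 0",
)

```text
time: 10.5
tool_pos: [0.4746, 0.2711, 0.0288]
tool_rot: [3.133, -0.009, 0.444]
contact_force: [1.1, 0.6, -0.3]
opening: 0.0566
```

>>> servo_tool(
  targets="0 0 1 0;0 0 0 0",
)

```text
time: 10.75
tool_pos: [0.4746, 0.2711, 0.0287]
tool_rot: [3.133, -0.01, 0.444]
contact_force: [-0.1, 1.6, -1.0]
opening: 0.0562
```

>>> servo_tool(
  targets="0 0 1 0;0 0 1 0;0 0 0 0",
)

```text
time: 11.12
tool_pos: [0.4746, 0.2712, 0.0287]
tool_rot: [3.133, -0.011, 0.444]
contact_force: [-0.4, -0.2, -1.6]
opening: 0.0562
```

>>> servo_tool(
  targets="0 0 2 0;0 0 0 0",
)

```text
time: 11.38
tool_pos: [0.4747, 0.2713, 0.0287]
tool_rot: [3.132, -0.012, 0.444]
contact_force: [0.1, -0.3, -1.2]
opening: 0.0564
```

>>> servo_tool(
  targets="0 0 2 0",
)

```text
time: 11.5
tool_pos: [0.4747, 0.2715, 0.0282]
tool_rot: [3.132, -0.012, 0.444]
contact_force: [-9.2, -4.1, 29.7]
opening: 0.0565
```

```bash
python3 -c "
from h import *
for k in range(4):
  to([.474,.271,.0285]); p=cams.read_camera('wrist')
cv2.imwrite('pics/w6.png',p['color'][:,:,::-1])"
```

```text
11.5 [0.4747 0.2715 0.0282] [ 3.1324 -0.0122  0.4445] [-9.24 -4.15 29.72]
tool mm [-0.9  0.1 -0.3]
11.55 [0.4747 0.2715 0.0283] [ 3.1323 -0.0123  0.4446] [-6.07 -2.58 17.76]
tool mm [-0.9  0.1 -0.2]
11.6 [0.4747 0.2715 0.0283] [ 3.1323 -0.0124  0.4446] [-6.   -2.92 19.23]
tool mm [-0.9  0.1 -0.2]
11.65 [0.4747 0.2714 0.0283] [ 3.1323 -0.0124  0.4445] [-6.65 -2.84 18.72]
tool mm [-0.8  0.1 -0.2]
```

View pics/w6.png

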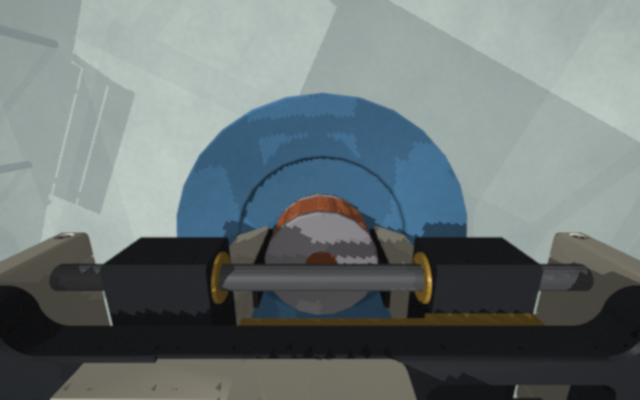

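>>> servo_tool(
  targets="0 0 0 0;0 0 0 0;0 0 0 0;0 0 0 0",
  hand=0.77,
)

```text
time: 12.2
tool_pos: [0.4752, 0.2716, 0.0277]
tool_rot: [3.132, -0.013, 0.444]
contact_force: [-0.6, 0.2, 0.4]
opening: 0.071
```

>>> servo_tool(
  targets="0 0 -4 0;0 0 -10 0;0 0 -20 0;0 0 -30 0;0 0 -35 0;0 0 -40 0;0 0 -30 0;0 0 0 0",
)

```text
time: 13.2
tool_pos: [0.4724, 0.2721, 0.2061]
tool_rot: [3.132, -0.016, 0.444]
contact_force: [-0.1, -0.2, 0.1]
opening: 0.0709
```

```bash
python3 -c "
from h import *
to([.437,-.287,.22])
p=cams.read_camera('wrist')
cv2.imwrite('pics/w7.png',p['color'][:,:,::-1])
print(proj(p,[.474,.271,.041]))"
```

```text
13.2 [0.4724 0.2721 0.2061] [ 3.1323 -0.016   0.4444] [-0.15 -0.21  0.07]
tool mm [-272.1  489.7  -13.8]
[[321.25031988 182.81434045]]
```

View pics/w7.png

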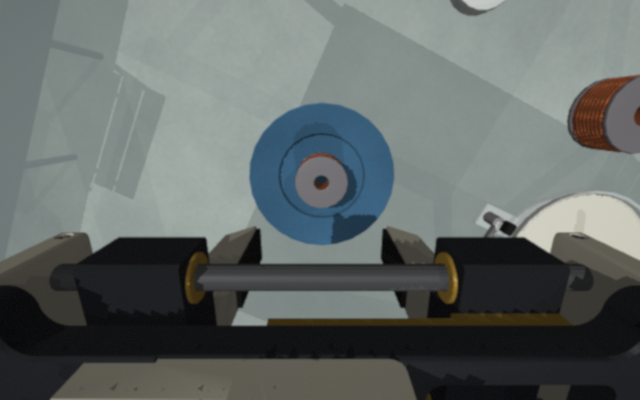

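>>> servo_tool(
  targets="-8 15 -4 0;-17 30 -4 0;-22 40 -2 0;-24 43 0 0;-24 43 0 0;-24 43 0 0;-24 43 0 0;-24 43 0 0;-24 43 0 0;-24 43 0 0;-22 40 0 0;-15 27 0 0;-8 15 0 0;0 0 0 0;0 0 0 0",
)

```text
time: 15.12
tool_pos: [0.4215, -0.2855, 0.2029]
tool_rot: [-3.133, 0.011, 0.441]
contact_force: [0.6, -0.7, 0.7]
opening: 0.0707
```

```bash
python3 -c "
from h import *
to([.437,-.287,.19])
p=cams.read_camera('wrist')
cv2.imwrite('pics/w8.png',p['color'][:,:,::-1])
print(proj(p,[[.437,-.287,.141],[.437,-.287,.081]]))"
```

```text
15.125 [ 0.4215 -0.2855  0.2029] [-3.133   0.0107  0.441 ] [ 0.59 -0.67  0.67]
tool mm [13.5  8.1 12.7]
[[332.69336934 196.31259066]
 [330.85171272 177.02556582]]
```

View pics/w8.png

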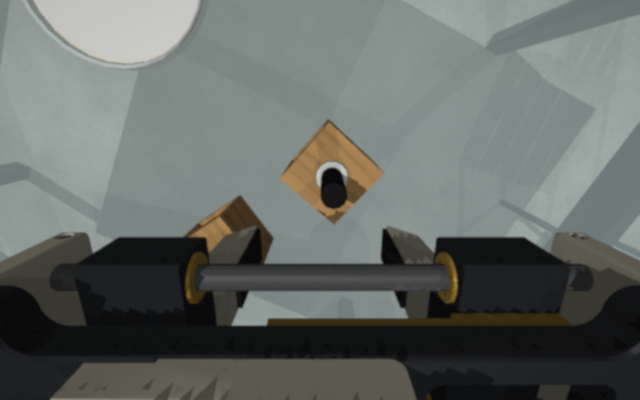

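>>> servo_tool(
  targets="5 3 5 0;5 3 10 0;4 2 10 0;0 0 5 0;0 0 0 0;0 0 0 0",
)

```text
time: 15.92
tool_pos: [0.439, -0.2839, 0.1702]
tool_rot: [-3.132, 0.011, 0.445]
contact_force: [0.6, 0.2, 0.6]
opening: 0.0704
```

```bash
python3 -c "
from h import *
to([.439,-.287,.110])
p=cams.read_camera('wrist')
cv2.imwrite('pics/w9.png',p['color'][:,:,::-1])
print(proj(p,[[.439,-.287,.141],[.439,-.287,.081]]))"
```

```text
15.925 [ 0.439  -0.2839  0.1702] [-3.132   0.0109  0.4453] [0.62 0.16 0.56]
tool mm [-0.7  3.3 60.2]
[[325.65094504 233.61637899]
 [325.33463792 203.42786846]]
```

View pics/w9.png

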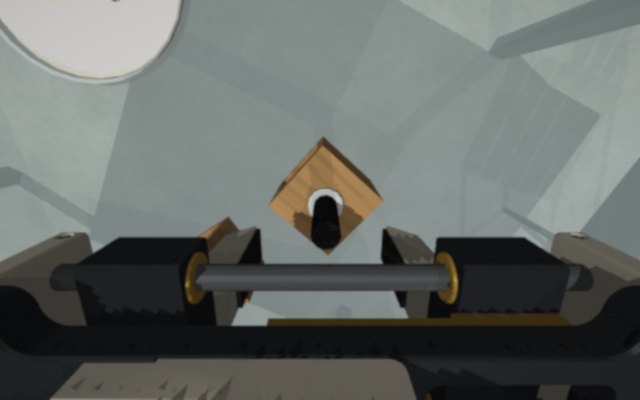

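>>> servo_tool(
  targets="-1 2 3 0;0 1 10 0;0 0 15 0;0 0 15 0;0 0 10 0;0 0 4 0;0 0 0 0;0 0 0 0",
)

```text
time: 16.98
tool_pos: [0.4386, -0.288, 0.1106]
tool_rot: [-3.134, 0.01, 0.444]
contact_force: [-0.6, -0.6, 0.9]
opening: 0.071
```

```bash
python3 -c "
from h import *
to([.439,-.287,.110])
p=cams.read_camera('wrist')
cv2.imwrite('pics/w10.png',p['color'][:,:,::-1])"
```

```text
16.975 [ 0.4386 -0.288   0.1106] [-3.1337  0.0103  0.4443] [-0.55 -0.61  0.87]
tool mm [ 0.8 -0.7  0.6]
```

View pics/w10.png

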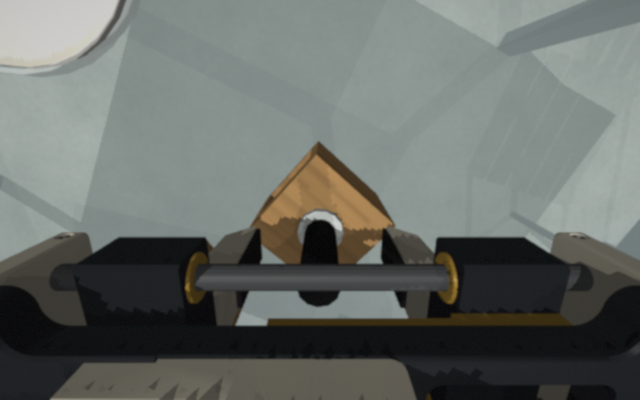

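>>> servo_tool(
  targets="0 0 0 0;0 0 0 0;0 0 0 0;0 0 0 0;0 0 0 0;0 0 0 0;0 0 0 0",
  hand=0,
  squeeze=40,
)

```text
time: 17.9
tool_pos: [0.4389, -0.2881, 0.1114]
tool_rot: [-3.135, 0.01, 0.444]
contact_force: [0.3, 0.0, -0.4]
opening: 0.0196
```

>>> servo_tool(
  targets="0 0 -4 0;0 0 -8 0;0 0 -10 0;0 0 -12 0;0 0 -15 0;0 0 -15 0;0 0 -15 0;0 0 -10 0;0 0 -5 0;0 0 0 0;0 0 0 0",
)

```text
time: 19.27
tool_pos: [0.4402, -0.2884, 0.2132]
tool_rot: [-3.138, 0.009, 0.444]
contact_force: [0.2, -0.2, -1.4]
opening: 0.0191
```

```bash
python3 -c "
from h import *
to([.518,-.061,.21])
p=cams.read_camera('wrist')
cv2.imwrite('pics/w11.png',p['color'][:,:,::-1])
s=cams.read_camera('scene'); crop(s,130,130,330,290,4,'s11.png')
t=cams.read_camera('top'); crop(t,300,150,500,290,4,'t11.png')"
```

```text
19.275 [ 0.4402 -0.2884  0.2132] [-3.1377  0.0085  0.4443] [ 0.15 -0.19 -1.42]
tool mm [ 168.  -171.8    2.4]
```

View pics/s11.png

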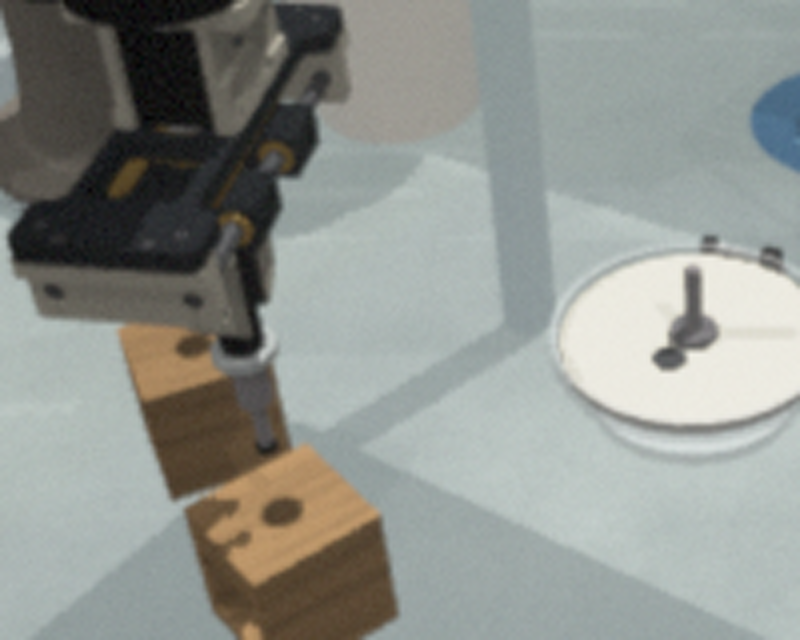

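View pics/w11.png

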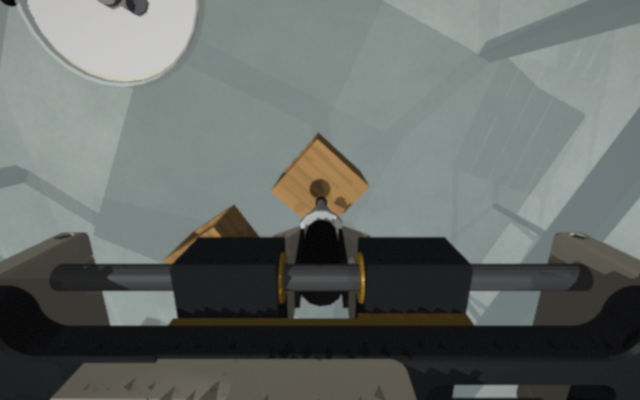

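View pics/t11.png

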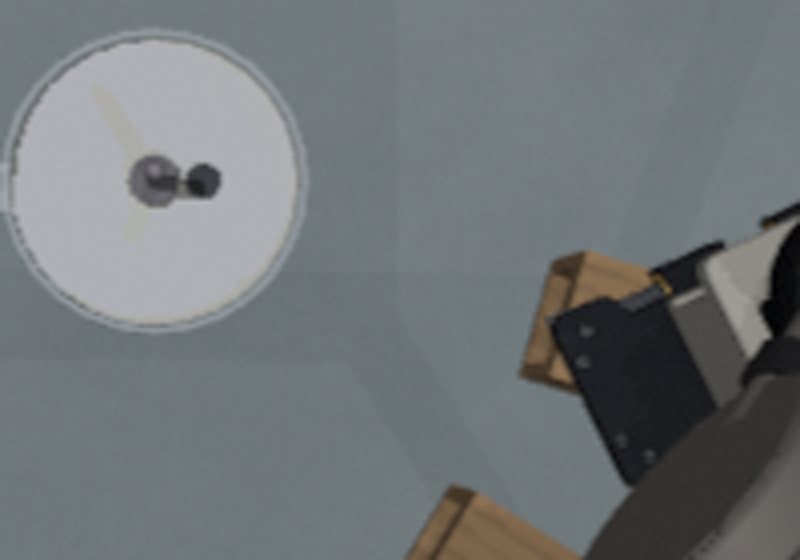

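```bash
python3 - <<'E'
from h import *
t=cams.read_camera("top"); s=cams.read_camera("scene")
f=lambda x,y,k,u,v:((x+.5)/k-.5+u,(y+.5)/k-.5+v)
dt=f(203.5,181,4,300,150); ds=f(669,357,4,130,130)
print("disc top",plane(t,dt,.047),"scene",plane(s,ds,.047),"tri",tri([t,s],[dt,ds]))
# refine disc centroid by dark threshold
for n,p,c in(("t",t,dt),("s",s,ds)):
    g=p["color"].mean(2); y,x=np.mgrid[:400,:640]
    m=(np.hypot(x-c[0],y-c[1])<7)
    print(n,c); print(g[int(c[1])-6:int(c[1])+8,int(c[0])-12:int(c[0])+9].astype(int))
print("hole top tri scene",plane(s,f(282,511,4,130,130),.075))
print("tip scene",plane(s,f(266,448,4,130,130),.119))
print("spinner shoulder top",plane(t,f(153,181,4,300,150),.05),"scene",plane(s,f(694,330,4,130,130),.05))
E
```

```text
disc top [[ 0.5174272  -0.06085856  0.047     ]] scene [[ 0.51856857 -0.06147714  0.047     ]] tri [ 0.51775069 -0.06074124  0.04607721]
t (350.5, 194.875)
[[149 150 158 166 175 177 178 178 177 176 177 177 177 177 177 177 177 177
  177 177 178]
 [ 99 101 110 132 158 174 178 176 178 177 177 176 177 177 177 178 177 177
  177 177 177]
 [ 93  96  96 101 119 153 174 176 177 174 168 157 156 159 165 174 178 177
  178 177 177]
 [116 109  90  95 104 120 153 172 176 167 133  91  72  68 114 151 171 177
  177 176 177]
 [128 120  94  94 103 103 106 152 164 119  72  64  64  63  65  76 134 169
  178 177 176]
 [111 107  86  85  94  94 101 150 135  74  64  63  64  65  64  64  78 146
  176 177 177]
 [ 79  76  61  55  57  59  86 134 115  64  61  58  60  64  66  66  77 146
  176 176 177]
 [ 51  53  55  58  59  59  77  91  67  38  37  37  53  63  65  65  71 144
  178 177 175]
 [ 60  58  57  58  58  58  85 106  81  41  38  37  38  55  65  66  86 149
  177 177 177]
 [ 84  79  71  71  73  66  92 109  92  58  39  37  37  55  66  69 128 168
  177 177 176]
 [ 96 100 104 102 100  88  98 109 104  81  60  48  40 
[... 1086 characters left out ...]
 95  94  94  99 119 169
  222 231 231]
 [230 230 231 231 232 232 230 231 230 216 155 109  98  99 109 127 168 207
  230 231 232]
 [232 232 231 230 232 230 231 231 232 230 215 165 158 159 167 195 227 230
  231 231 232]
 [230 231 232 231 232 231 231 231 232 231 230 227 227 228 227 230 231 232
  232 232 231]
 [232 230 232 231 232 232 231 231 232 231 232 232 231 232 232 230 232 231
  232 231 232]
 [231 231 232 231 230 231 232 232 230 232 231 232 231 231 232 232 231 232
  232 232 231]]
hole top tri scene [[ 0.43795083 -0.28755758  0.075     ]]
tip scene [[ 0.43886983 -0.28897228  0.119     ]]
spinner shoulder top [[ 0.51666497 -0.03290489  0.05      ]] scene [[ 0.51972626 -0.03613961  0.05      ]]
```

>>> servo_tool(
  targets="6 -6 0 0;12 -12 0 0;18 -18 0 0;20 -21 0 0;20 -21 0 0;20 -21 0 0;20 -21 0 0;18 -18 0 0;12 -12 0 0;7 -7 0 0;0 0 0 0;0 0 0 0",
)

```text
time: 21.02
tool_pos: [0.5135, -0.0655, 0.2125]
tool_rot: [-3.136, 0.008, 0.448]
contact_force: [-0.1, -0.2, -0.6]
opening: 0.0193
```

```bash
python3 -c "
from h import *
to([.519,-.061,.213])"
```

```text
21.025 [ 0.5135 -0.0655  0.2125] [-3.136   0.0079  0.4478] [-0.13 -0.21 -0.62]
tool mm [ 6.9 -1.6 -0.5]
```

>>> servo_tool(
  targets="4 -1 5 0;3 0 10 0;0 0 12 0;0 0 12 0;0 0 8 0;0 0 3 0;0 0 0 0;0 0 0 0",
)

```text
time: 22.02
tool_pos: [0.5185, -0.0628, 0.158]
tool_rot: [-3.135, 0.009, 0.445]
contact_force: [-1.0, 0.8, -0.7]
opening: 0.0193
```

```bash
python3 -c "
from h import *
to([.519,-.061,.155])
s=cams.read_camera('scene'); crop(s,250,160,370,250,6.6,'s12.png')
p=cams.read_camera('wrist'); crop(p,220,100,420,250,4,'w12.png')
t=cams.read_camera('top'); crop(t,300,150,400,240,6,'t12.png')"
```

```text
22.025 [ 0.5185 -0.0628  0.158 ] [-3.1351  0.0095  0.445 ] [-0.98  0.76 -0.65]
tool mm [ 1.2 -1.4  3. ]
```

View pics/s12.png

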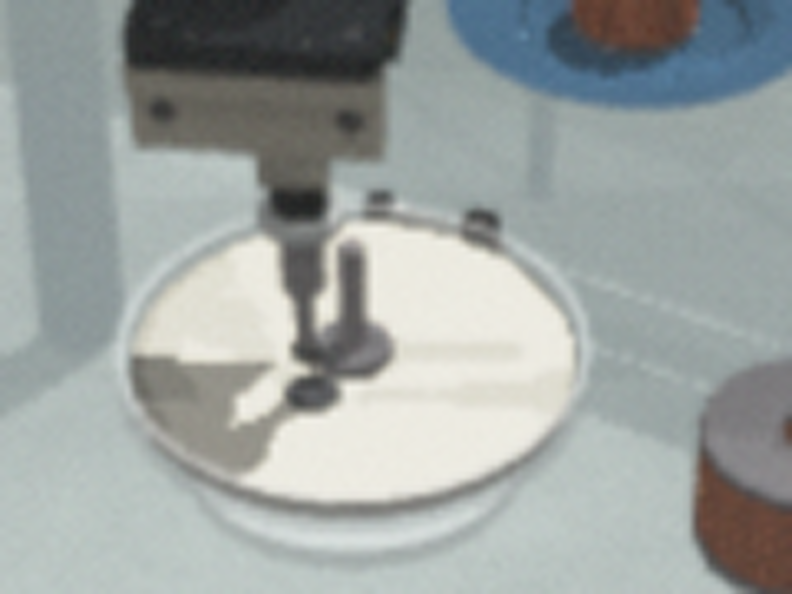

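View pics/w12.png

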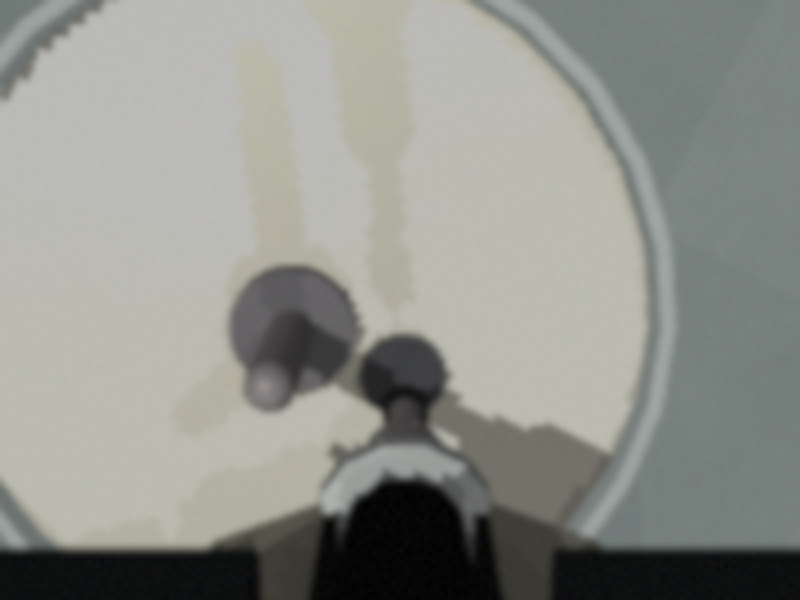

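View pics/t12.png

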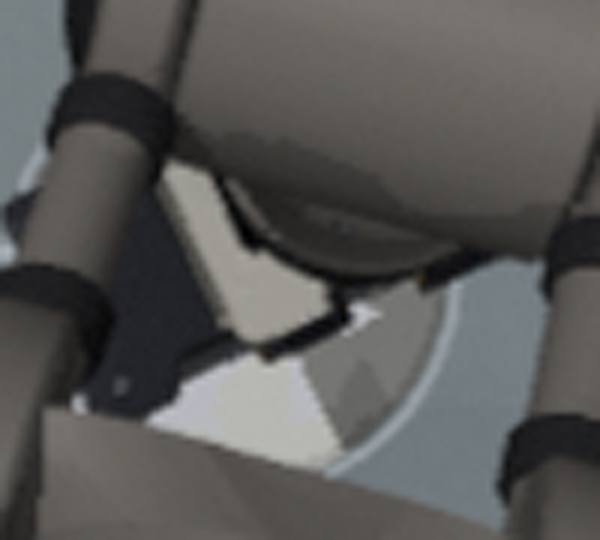

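```bash
python3 - <<'E'
from h import *
s=cams.read_camera("scene");w=cams.read_camera("wrist")
f=lambda x,y,k,u,v:((x+.5)/k-.5+u,(y+.5)/k-.5+v)
d=f(312.5,393,6.6,250,160); dw=f(403,372,4,220,100)
print("disc scene",plane(s,d,.047),"wrist",plane(w,dw,.047))
for z in(.060,.0636,.066): print(z,"tip scene",plane(s,f(312,355,6.6,250,160),z),"tip wrist",plane(w,f(405,394,4,220,100),z))
D=plane(s,d,.047)[0]
print("point 16.6 above disc in crop", (proj(s,D+[0,0,.0166])[0]-[250,160])*6.6)
crop(s,280,195,320,230,18,"s13.png"); crop(w,290,170,350,215,12,"w13.png")
st=telemetry.observe();print(st["tool_pos"],st["contact_force"])
E
```

```text
disc scene [[ 0.51914826 -0.06216231  0.047     ]] wrist [[ 0.51943864 -0.06092651  0.047     ]]
0.06 tip scene [[ 0.5164989  -0.05780205  0.06      ]] tip wrist [[ 0.51870451 -0.06189302  0.06      ]]
0.0636 tip scene [[ 0.51898212 -0.06146793  0.0636    ]] tip wrist [[ 0.51974512 -0.06142881  0.0636    ]]
0.066 tip scene [[ 0.5206376  -0.06391185  0.066     ]] tip wrist [[ 0.52043886 -0.06111933  0.066     ]]
point 16.6 above disc in crop [308.51204901 353.44043792]
[ 0.51844663 -0.06278575  0.15801258] [-0.19617279 -0.29290288 -0.88996376]
```

View pics/s13.png

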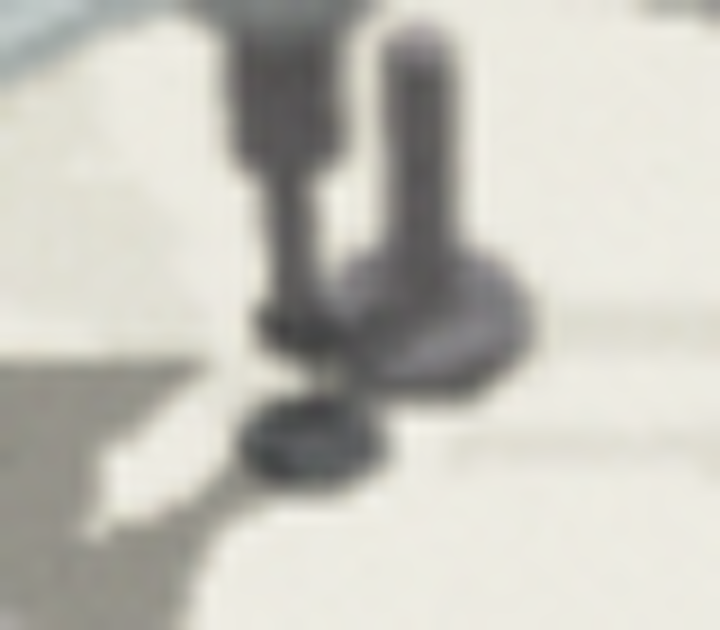

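View pics/w13.png

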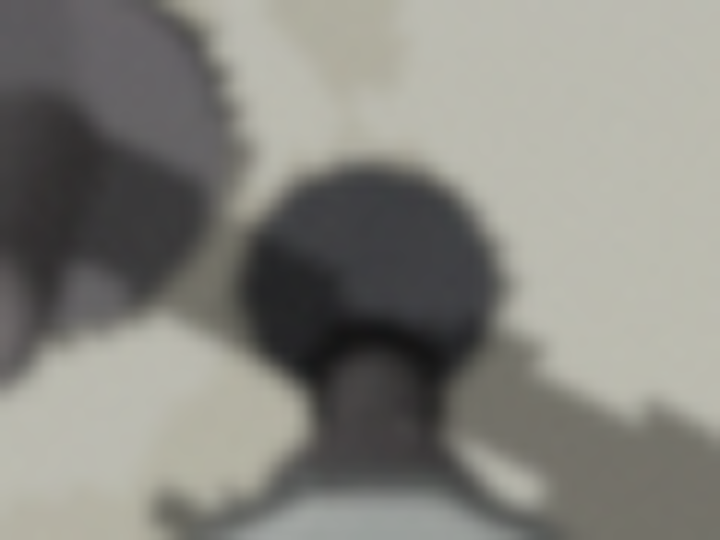

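>>> servo_tool(
  targets="1.5 0 0 0;1 0 3 0;0 -0.5 3 0;0 0 0 0;0 0 0 0",
)

```text
time: 22.9
tool_pos: [0.5206, -0.0611, 0.1516]
tool_rot: [-3.135, 0.01, 0.445]
contact_force: [0.3, -0.3, -2.0]
opening: 0.0193
```

```bash
python3 -c "
from h import *
to([.5205,-.0615,.15])
s=cams.read_camera('scene'); crop(s,280,195,320,230,18,'s14.png')
w=cams.read_camera('wrist'); crop(w,290,170,350,215,12,'w14.png')
st=telemetry.observe()
from scipy.spatial.transform import Rotation as Ro
R=Ro.from_euler('xyz',st['tool_rot']).as_matrix(); print('z',R[:,2])"
```

```text
22.9 [ 0.5206 -0.0611  0.1516] [-3.135   0.0095  0.4452] [ 0.28 -0.35 -2.05]
tool mm [-0.2  0.3  1.6]
z [-0.01135043  0.00184384 -0.99993388]
```

View pics/s14.png

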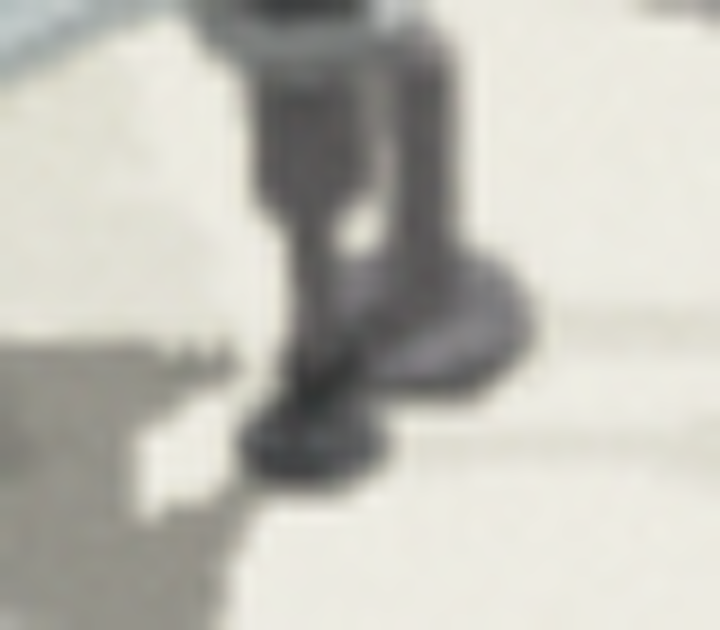

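View pics/w14.png

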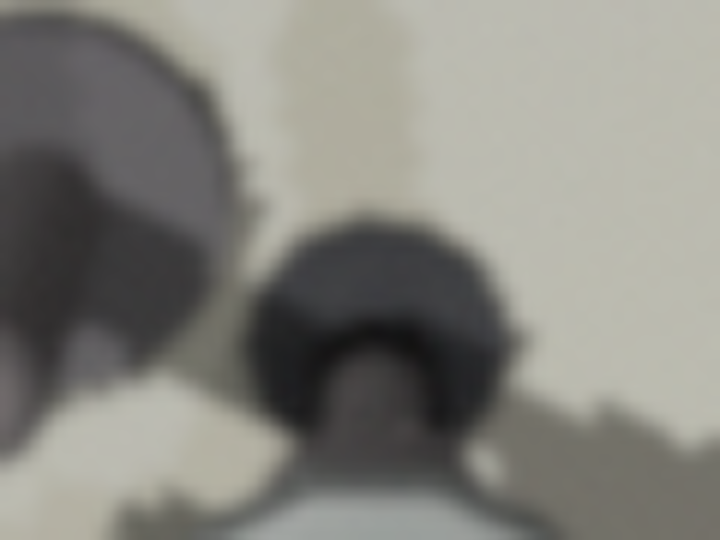

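```bash
python3 - <<'E'
from h import *
w=cams.read_camera("wrist");s=cams.read_camera("scene")
f=lambda x,y,k,u,v:((x+.5)/k-.5+u,(y+.5)/k-.5+v)
D=plane(w,f(379,338,12,290,170),.047)[0]; print(D)
for z in (.056,.0572,.058):
  F=plane(w,f(381,327,12,290,170),z)[0]-[.0045,.0022,0]; d=D-F; print(z,F,"tool x,y",d[0]*.9025+d[1]*.431,d[0]*.431-d[1]*.9025)
E
```

```text
[ 0.51934355 -0.06107271  0.047     ]
0.056 [ 0.5182266  -0.06188682  0.056     ] tool x,y 0.0013589309127151937 -0.00025332851040210246
0.0572 [ 0.51856731 -0.06173305  0.0572    ] tool x,y 0.0009851678979926717 -0.000261397537777535
0.058 [ 0.51879445 -0.06163054  0.058     ] tool x,y 0.0007359925548443895 -0.00026677688936112265
```

>>> servo_tool(
  targets="1.5 0 2 0;0 0 3 0;0 0 2 0;0 0 0 0;0 0 0 0",
)

```text
time: 23.72
tool_pos: [0.522, -0.0604, 0.1441]
tool_rot: [-3.135, 0.009, 0.445]
contact_force: [-0.8, -0.2, -1.2]
opening: 0.0194
```

```bash
python3 -c "
from h import *
to([.5216,-.0607,.1334])
s=cams.read_camera('scene'); crop(s,280,195,320,230,18,'s15.png')
w=cams.read_camera('wrist'); crop(w,290,170,350,215,12,'w15.png')"
```

```text
23.725 [ 0.522  -0.0604  0.1441] [-3.135   0.0095  0.4451] [-0.83 -0.19 -1.2 ]
tool mm [-0.3  0.2 10.7]
```

View pics/s15.png

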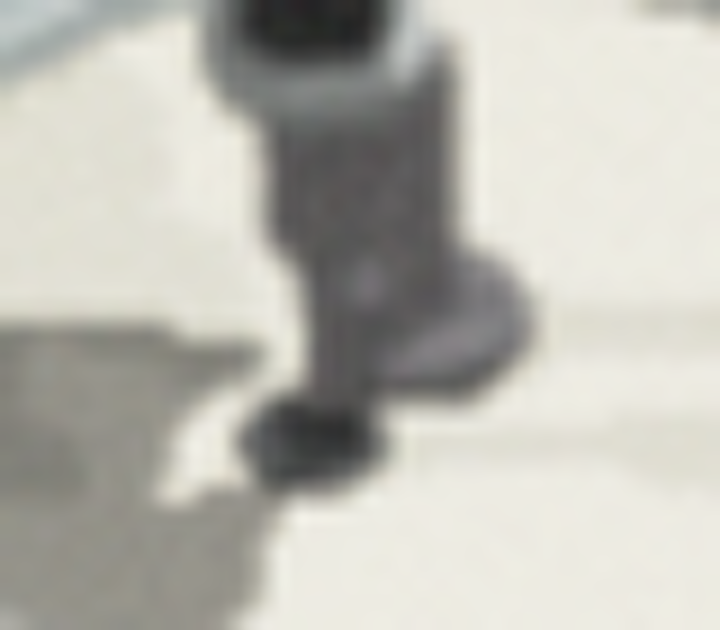

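View pics/w15.png

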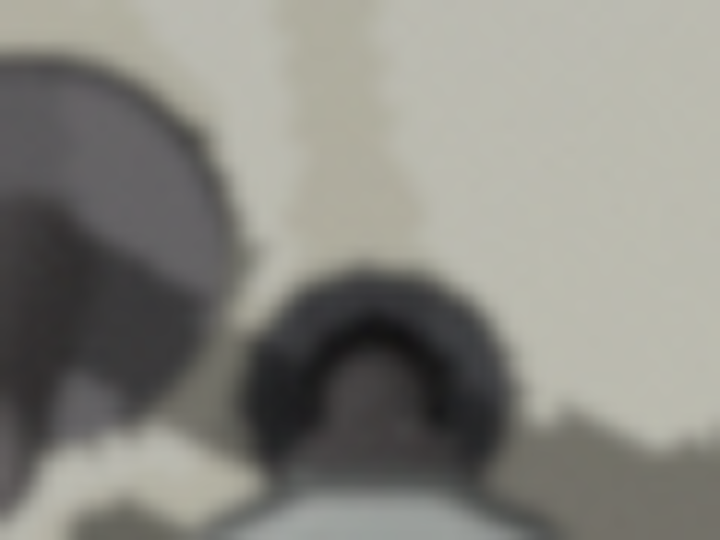

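>>> servo_tool(
  targets="-1 0 1 0;0 0 2 0;0 0 0 0",
)

```text
time: 24.2
tool_pos: [0.5211, -0.061, 0.1412]
tool_rot: [-3.135, 0.009, 0.445]
contact_force: [-0.2, -0.2, 0.4]
opening: 0.0193
```

>>> servo_tool(
  targets="0 0 2 0;0 0 2 0;0 0 1 0;0 0 0 0",
)

```text
time: 24.7
tool_pos: [0.5212, -0.0609, 0.1363]
tool_rot: [-3.136, 0.009, 0.445]
contact_force: [-0.6, -0.3, 1.8]
opening: 0.0193
```

```bash
python3 -c "
from h import *
for k in range(4):
  to([.5208,-.0610,.1334]); w=cams.read_camera('wrist')
s=cams.read_camera('scene'); crop(s,270,185,320,230,14,'s16.png')
crop(w,290,170,350,215,12,'w16.png')"
```

```text
24.7 [ 0.5212 -0.0609  0.1363] [-3.1357  0.0086  0.445 ] [-0.64 -0.3   1.76]
tool mm [-0.3 -0.1  2.9]
24.75 [ 0.5211 -0.0609  0.1363] [-3.1357  0.0086  0.4451] [0.27 1.14 2.33]
tool mm [-0.3 -0.   2.9]
24.8 [ 0.5211 -0.0609  0.1363] [-3.1357  0.0086  0.4451] [-0.27 -0.06  2.21]
tool mm [-0.3 -0.   3. ]
24.85 [ 0.5211 -0.0609  0.1363] [-3.1357  0.0086  0.4451] [0.03 0.03 1.37]
tool mm [-0.3 -0.   2.9]
```

View pics/s16.png

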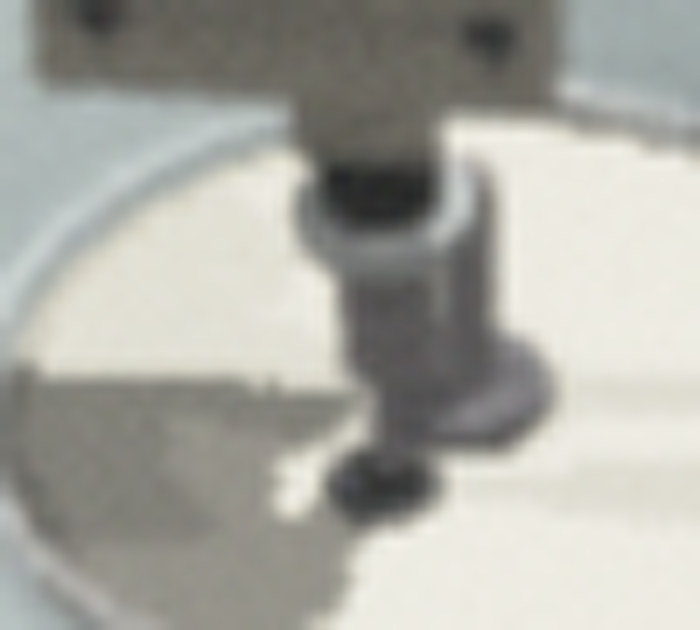

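View pics/w16.png

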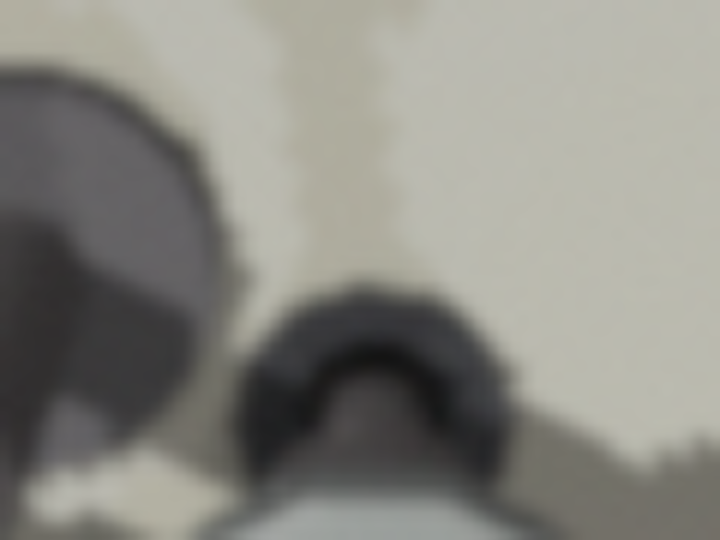

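>>> servo_tool(
  targets="0 0 1.5 0;0 0 1 0;0 0 0 0",
)

```text
time: 25.32
tool_pos: [0.5211, -0.0609, 0.1338]
tool_rot: [-3.136, 0.008, 0.445]
contact_force: [-0.6, 0.1, 2.1]
opening: 0.0196
```

```bash
python3 -c "
from h import *
F=[]
for k in range(10):
  to([.5208,-.0610,.1334]) if k in(0,9) else 0; F.append(telemetry.observe()['contact_force']); w=cams.read_camera('wrist')
print(np.mean(F,0),np.std(F,0))
s=cams.read_camera('scene'); crop(s,250,160,370,250,6.6,'s17.png')
t=cams.read_camera('scene'); crop(t,300,130,400,190,8,'p17.png')
crop(w,290,170,350,215,12,'w17.png')"
```

```text
25.325 [ 0.5211 -0.0609  0.1338] [-3.1358  0.0084  0.4451] [-0.61  0.13  2.05]
tool mm [-0.3 -0.1  0.4]
25.775 [ 0.5211 -0.0609  0.1339] [-3.1359  0.0084  0.445 ] [-1.07  0.82  2.44]
tool mm [-0.3 -0.1  0.5]
[-1.06741296  0.29683417  2.33839501] [0.26739491 0.43769146 0.61408486]
```

View pics/s17.png

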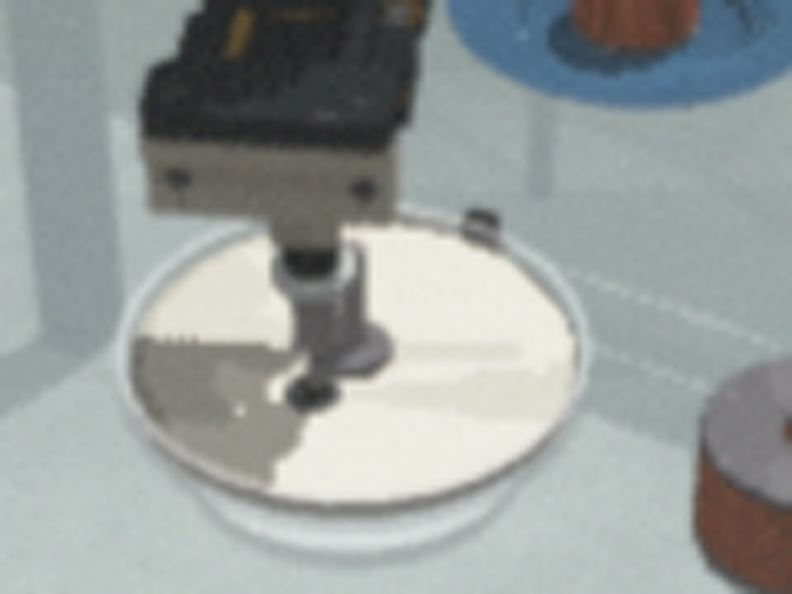

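View pics/w17.png

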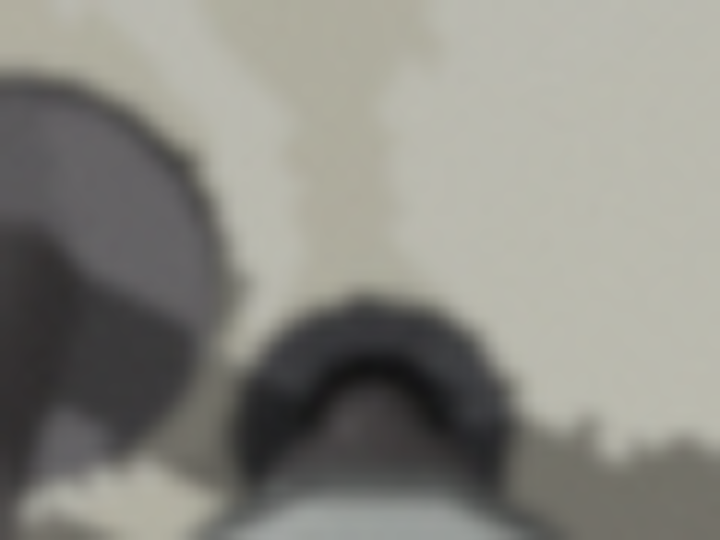

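View pics/p17.png

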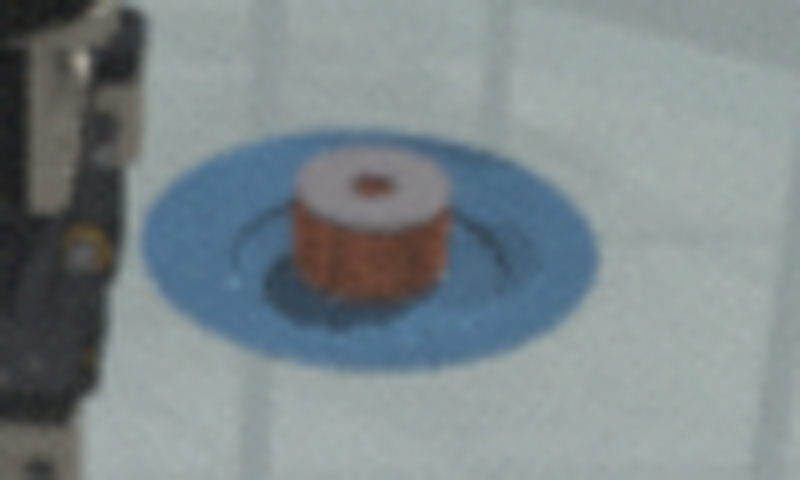

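```bash
python3 -c "
from h import *
print(robot.hand_in())"
```

```text
the job is handed in; nothing more can be done
None
```

I lifted the bobbin straight up off the spindle and stood it flat, close to the middle of the trinket plate. Then I took the pen from the right-hand stand and set its tip on the disc. I handed the job in at about 26 s of the 51 s, still holding the pen there with a light push.

**Last checks:**
- **Bobbin:** the scene picture shows it upright and central on the plate floor. As it touched down the force briefly reached about 30 N; I eased that off before letting go.
- **Spring travel:** about 7.5 mm of 16 mm going by the tool height. The mean force of about 2.3 N, plus roughly 0.75 N of pen weight, gives about 7.3 mm. The force readings scatter by about 0.6 N, so this is a good estimate, not an exact figure.
- **Tip position:** within about 1 mm of the disc's centre in the wrist and scene views. The cameras differ from each other by 1–2 mm in absolute position.
- **Pen angle:** the tool was within about 0.6° of upright. I did not measure the pen's own lean in the jaws separately.
- **Tin and clip:** I never went near them, but I did not measure them again at the end.

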